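# Seat the steamer tier and hold the steam dial at its third click

### The job

Lift the covered aluminium tier off the rubber mat by its bar handle, keep it upright, seat it fully down on the deck of the steamer base with both ear holes over the two pegs (either way round), and let go of it. Then press down the thumb bar of the spring-return dial at the end of the base, past the first two clicks to the third and not on to the end stop, and hold it there: the program finishes while still holding the bar pressed at the third click. Leave the other kitchen things where they stand.

Things in the scene. Friction and masses are not known exactly. Their poses are not given: they have to be found in the camera images.
- tier_mid (a point): Middle of the covered aluminium tier, a closed tin 110 mm across (lid 114, its top 64 mm above the underside); point on its axis, 50 mm above the underside, z up. Two flat ears 6 mm thick, 34 mm wide, level with the underside, reach 92 mm out along +x and -x, each with a 15 mm hole 75 mm from the axis. 0.3 to 0.6 kg. Starts on the round rubber mat (170 mm across, 4 mm thick).
- tier_handle (a point): Centre of the tier's wooden bar handle, 92 mm above the tier's underside: bar 70 mm long along the tier's x (the line of the ears), 12 mm thick (y), 14 mm high, with 21 mm of free space between it and the lid; the two posts under it stand 24 to 34 mm from the middle.
- tier: The same tier as a body; origin at the centre of its underside, axes as at tier_mid.
- base_seat (a point): Centre of the fixed steamer base's steel deck (190 mm along x, 150 along y), on its top, 45 mm above the counter; the tier's underside centre belongs here. Pegs 10 mm thick, 16 mm high (upper 6 mm taper to 4 mm) stand 75 mm away on +x and -x; the ear holes go over them either way round. A grey housing 80 mm high adjoins on +y (y 70 to 145, x 0 to 95 mm).
- dial: The black dial with its thumb bar, on the +y end of the base. Origin: on its horizontal axis, level with the middle of the bar's length, 60 mm above the counter (at x 30, y 172, z 15 mm from base_seat, axes as there); it does not shift as the dial turns about its y. At rest its axes are those of the base.
- tab (a point): Centre of the dial's thumb bar: a round bar 14 mm thick, 28 mm long (along y) on an arm, 60 mm from the dial's axis on the base's -x side; axes as the dial's. It swings on an arc about the axis: at rest 0.45 rad above level (centre 86 mm over the counter), third click 0.45 rad below (34 mm), end stop 0.80 below. Free below; housing 13 mm off on -y. Press on its top.
- dial_turn (a joint): Turn of the dial, rad: 0 at rest, growing as the bar is pressed down. Clicks (a sprung ball between rim bumps) at 0.30, 0.60, 0.90, humps at 0.15, 0.45, 0.75, 1.05, end stop 1.25. It springs back to 0 when released. Push at the bar: about 3 to 5 N at the start, 6 to 8 N at the third click, with a bump at each hump.
- bowl: Bystander: glazed green bowl, 140 mm across, 65 mm high, behind the work; origin under its centre.
- jar: Bystander: small jar, 44 mm across, 60 mm high, beyond the work; origin under its centre.
- spoon: Bystander: wooden spoon, 200 mm long, lying on the right; origin on its underside.
- mug: Bystander: white mug, 76 mm across, 85 mm high, on the left; origin under its centre.
There are look-alikes about, which are no part of the job. What is shaped like the tier but pink or purple is not meant.

How it is judged:
On the way, in this order (a step that is already met when the one before it is completed fails the run):
1. the tier is seated on the base over both pegs and let go (horizontal distance between tier_mid and base_seat below 0.005 m and z of tier_mid in the frame of base_seat between 0.047 and 0.053 m and angle between the x axis of tier_mid and the x axis of base_seat, either way round below 0.06 rad and angle between tier_mid's own z axis and vertical below 0.04 rad and contact force between tier and the arm below 0.1 N and contact force between tier and the fingers below 0.1 N), for 0.2 s.
2. the dial is pressed to its third click and held there (horizontal distance between tier_mid and base_seat below 0.005 m and z of tier_mid in the frame of base_seat between 0.047 and 0.053 m and angle between the x axis of tier_mid and the x axis of base_seat, either way round below 0.06 rad and angle between tier_mid's own z axis and vertical below 0.04 rad and value of joint dial_turn between 0.8 and 1 rad and (contact force between dial and the fingers above 1.5 N or contact force between dial and the arm above 1.5 N)), for 0.5 s.
At the end, for the whole second after the job is handed in: The tier stands level (within 0.04 rad) and flat on the deck (height within 3 mm), centred within 5 mm and 0.06 rad over the pegs, untouched by the robot, while the robot presses the bar with more than 1.5 N and the dial stays at the third click (0.80 to 1.00 rad) (all of step 2 and contact force between tier and the arm below 0.1 N and contact force between tier and the fingers below 0.1 N); the arm keeps its last pose, push and grip.
It fails at once if the dial is pushed on to its end stop (value of joint dial_turn above 1.2 rad).
It fails at once if one of the other kitchen things is moved by more than 30 mm (distance of any of bowl, jar, spoon, mug from where it was at the start of the episode above 0.03 m).
It fails at once if the tier is tipped by more than 0.5 rad (angle between tier_mid's own z axis and vertical above 0.5 rad).
It also fails if it takes over 58 s, if anything falls off the work surface, if the arm or the gripper's body presses on something with over 40 N, if the wrist force passes 120 N, or if a joint passes its speed limit or range.

### The arm

A 6-joint arm with a two-finger parallel gripper is mounted at the origin on the work surface. World frame = base frame: x ahead of the robot, y to its left, z up, the work surface at z = 0. Lengths are in m, angles in rad, forces in N, time in s.
With the tool pointing down it reaches from about 0.375 to 0.9 m from the base axis. Payload 3.1 kg.
Tool frame: the origin (TCP) lies between the finger pads; the fingertips stand 11 mm ahead of it and the grasp point (between the pads) lies 8 mm behind it; z points along the fingers, y is the line along which they close (so a half turn about z gives the same grasp; the last joint's range is limited). The gripper opens to 87 mm and grips with 3 to 60 N. Pads are 19 mm wide; open, the fingers measure 117 mm over their backs; the gripper's body (75 mm by 190 mm) begins 51 mm behind the grasp point.
Start: joints at [-1.472, 0.527, 1.433, -0, 1.181, -0.178], TCP at [0.171, -0.601, 0.234] pointing down, gripper open.
Joint ranges: [-3.08, 3.08], [-0.75, 2.2], [0.22, 2.44], [-1.43, 4.57], [0, 2.65], [-2.85, 2.85]. Speed limits (rad/s): [2.79, 2.79, 3.14, 3.14, 3.14, 3.14].

### API

Orientations are given as a unit quaternion [x, y, z, w].
In Python, from rig import robot gives the robot as it stands.
- The arm moves only by the tool move_arm, never from a script. Its argument "moves" is text: rows parted by semicolons, each of 7 numbers parted by spaces: the shift along the tool's x, y, z in units of 100 mm (1.0 is 100 mm), then the turn, a rotation vector about the tool's x, y, z in units of 90 degrees (1.0 is 90 degrees), then the opening, from 0 (shut) to 1 (fully open). A call has 1 to 12 rows; each row is the pose to reach, as a shift and turn from the pose commanded when the call began, along the tool's axes at that moment; what a row does not reach only later rows make up. A row lasts 1/10 s, in which the tool goes at most 50 mm and 8.59 degrees, less where a joint would pass 70% of its speed; a pose out of reach is approached as far as the arm can. A call with a number of a shift or a turn outside -1 to 1 is refused whole. A call with a gripper value outside its range is refused whole. The fingers move at their own pace and stop on an object; "squeeze" is the grip in N (left out, the last holds). Time passes only in rows, so rows that repeat a pose let the fingers close. It gives the time, the measured TCP pose, the force, the opening and the grip force at its end, in the units of the state.
- robot.get_obs(): the state, without advancing time (a new reading comes with each control period).
- robot.camera(name): name is "scene" or "top" or "wrist"; returns a dict with "image" (420x560x3 uint8, red, green, blue), "intrinsics" (3x3 intrinsics, pixels), "dist_coeffs" ([k1, k2, p1, p2, k3] as OpenCV has them; the pictures are not rectified), "extrinsics" (4x4, takes a point from world to camera coordinates). Camera axes: x right, y up, looking along -z (the intrinsics and any distortion apply to the point x, -y, -z); pixel columns grow to the right and rows downward; lengths in m; the calibration is good to about 2 mm. A picture is of the moment at which its call begins. There is no depth.
- robot.hand_in(): hands the job in; it is judged then, once.
The state is a dict: "time": time; "q": joint angles; "joint_velocities": joint speeds; "joint_torque": joint torques, N m; "position": TCP position; "tool_rot": TCP orientation; "ft_force": force on the tool from outside, world axes, zero at the start; "moment": the same for the moment, N m; "grip_width": finger opening in m; "grip_force": force on a finger pad.
Only numpy, scipy, OpenCV 4.12 (cv2) and the standard library are available. Lean on these libraries where they do the work, as an engineer would, in place of code of your own. Each camera call takes 0.05 s, during which the arm holds its last target. There are 200 camera calls.

## Working session

There is one attempt and no reset: what is moved stays moved. The work goes in short steps, Python scripts to look and compute and a tool call to move; the robot and the scene stay as the last step left them, time stands still between calls to the robot, and variables do not carry over. Pictures are saved under pics/ and viewed, at most 10 in all, crops included, and the job is handed in when it is done.

Besides the shell and the picture viewer there is one more tool, called after "Emit:" as name(argument=value, ...) on one line, values as JSON. move_arm: Moves the arm, as the interface text tells. Shifts and turns lie within -1 to 1; 1 stands for 100 mm of shift or 90 degrees of turn. Its arguments: {"type":"object","properties":{"moves":{"type":"string"},"squeeze":{"type":"number"}},"required":["moves"]}

```bash
mkdir -p pics
cat > h.py <<'E'
import numpy as np, cv2
from rig import robot
from scipy.spatial.transform import Rotation as R
def snap(n,f=None):
    c=robot.camera(n)
    if f: cv2.imwrite('pics/'+f,c['image'][:,:,::-1])
    return c
def ray(c,uv):
    K=np.array(c['intrinsics'],float);d=np.array(c['dist_coeffs'],float);E=np.array(c['extrinsics'])
    p=cv2.undistortPoints(np.array([[uv]],float),K,d)[0,0]
    v=E[:3,:3].T@np.array([p[0],-p[1],-1.]);o=-E[:3,:3].T@E[:3,3]
    return o,v
def onz(c,uv,z):
    o,v=ray(c,uv);return o+v*(z-o[2])/v[2]
def proj(c,P):
    K=np.array(c['intrinsics'],float);d=np.array(c['dist_coeffs'],float);E=np.array(c['extrinsics'])
    q=(E[:3,:3]@np.atleast_2d(P).T).T+E[:3,3];q=q*[1,-1,-1]
    return cv2.projectPoints(q,np.zeros(3),np.zeros(3),K,d)[0][:,0]
def totool(dp):
    return R.from_quat(robot.get_obs()['tool_rot']).inv().apply(dp)*10
E
python3 - <<'E'
from h import *
a=snap('scene','s0.png');b=snap('top','t0.png')
for c in(a,b):print(np.round(-c['extrinsics'][:3,:3].T@c['extrinsics'][:3,3],3))
o=robot.get_obs();print(o['time'],o['position'],o['tool_rot'],o['ft_force'])
E
```

```text
[1.171 0.587 1.246]
[0.218 0.051 1.569]
0.1 [ 0.17134648 -0.60039712  0.23267134] [ 9.90371145e-01  1.38434299e-01  3.38440328e-05 -9.69181657e-04] [ 0.12271329 -0.20647326 -0.02200323]
```

View pics/s0.png

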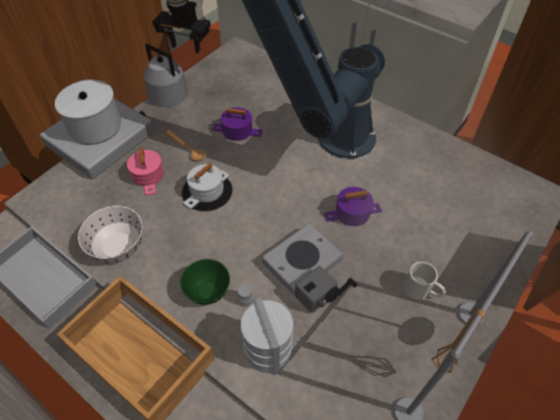

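View pics/t0.png

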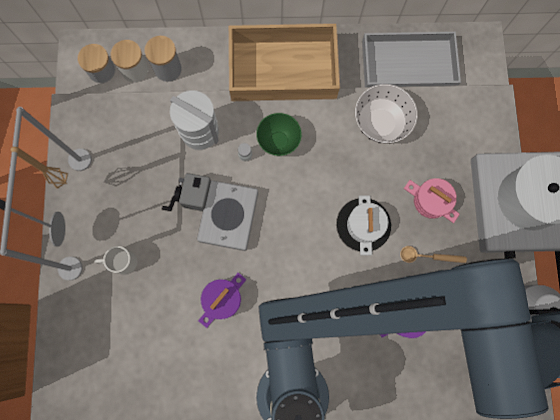

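Four things have the tier's shape, in the top view: purple at (220,298) and (408,330), pink at (437,198), and bare aluminium on the black round mat at (367,222). The aluminium one fits by its colour and the mat. The base is at (230,215), with the dial on its left at (175,195). I'll confirm in one crop.

Run:
```python
from h import *
im=cv2.imread('pics/t0.png')
A=cv2.resize(im[180:270,320:410],(400,400),interpolation=cv2.INTER_CUBIC)
B=cv2.resize(im[165:255,155:270],(511,400),interpolation=cv2.INTER_CUBIC)[:,:400+0]
cv2.imwrite('pics/c0.png',np.hstack([A,B]))
```

```text
(no output)
```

View pics/c0.png

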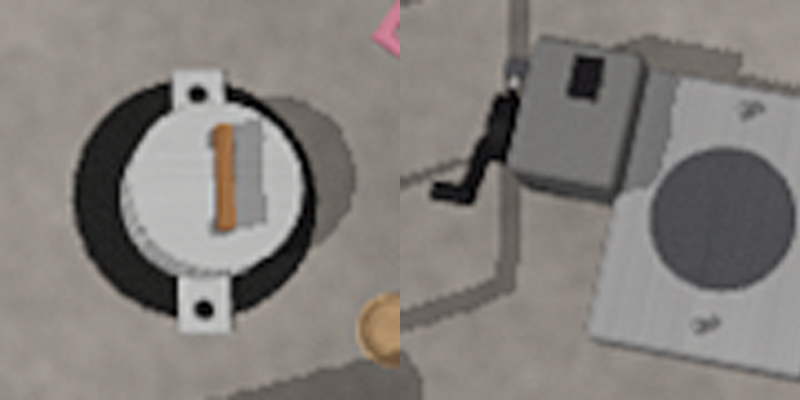

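The crop shows the aluminium tier with its wooden bar at (227,177), and ear holes at (198,94) and (204,308), i.e. full-image (364,201) and (366,249). The base pegs are at about (234,189) and (224,237), and the dark deck disc at (227,214).

Run:
```python
from h import *
c=snap('top');im=c['image'];hsv=cv2.cvtColor(im,cv2.COLOR_RGB2HSV)
def cen(m,box,off=0):
    x0,y0,x1,y1=box;s=m[y0:y1,x0:x1].astype('uint8')
    n,l,st,ce=cv2.connectedComponentsWithStats(s);i=1+st[1:,4].argmax();print(st[i],end=' ')
    return ce[i]+[x0,y0]
g=im.max(2)
h1=cen(g<70,(361,197,368,206));h2=cen(g<70,(362,244,370,253))
H1=onz(c,h1,.009);H2=onz(c,h2,.009);v=H1-H2
print('\nholes',h1,h2,H1,H2,np.linalg.norm(v),'ctr',(H1+H2)/2,'yaw',np.degrees(np.arctan2(v[1],v[0])))
w=cen((hsv[...,0]<20)&(hsv[...,1]>110),(355,200,385,240));print('handle',w,onz(c,w,.100))
d=cen(g<105,(208,195,248,233));print('disc',d,onz(c,d,.045))
P1=onz(c,(234,189),.053);P2=onz(c,(223.6,237.3),.053);v=P1-P2
print('pegs',P1,P2,np.linalg.norm(v),(P1+P2)/2,np.degrees(np.arctan2(v[1],v[0])))
```

```text
[2 3 3 3 9] [ 2  4  4  3 11] 
holes [364. 201.] [365.36363636 249.09090909] [ 0.56934889 -0.23907169  0.009     ] [ 0.42023063 -0.23437267  0.009     ] 0.14919227988424819 ctr [ 0.49478976 -0.23672218  0.009     ] yaw -1.804910932568037
[13  8  5 24 87] handle [370.16091954 219.72413793] [ 0.49314804 -0.23666134  0.1       ]
[  3   3  33  32 822] disc [227.24087591 213.81265207] [0.53180947 0.17915666 0.045     ]
pegs [0.60571649 0.15769513 0.053     ] [0.45979371 0.18967598 0.053     ] 0.14938619233145198 [0.5327551  0.17368556 0.053     ] -12.361656743716003
```

Emit:
move_arm(moves="0.35 -0.22 0 0 0 0 1; 0.7 -0.44 0 0 0 0 1; 1 -0.64 0 0 0 0 1", squeeze=25)

```text
time: 0.45
position: [0.2508, -0.5104, 0.233]
tool_rot: [0.99, 0.138, 0.0, -0.001]
ft_force: [0.3, -0.9, 0.0]
grip_width: 0.0868
grip_force: 0.0
```

Emit:
move_arm(moves="0.35 -0.22 0 0 0 0 1; 0.7 -0.44 0 0 0 0 1; 1 -0.64 0 0 0 0 1")

```text
time: 0.75
position: [0.3296, -0.4212, 0.2333]
tool_rot: [0.99, 0.139, 0.0, -0.0]
ft_force: [0.6, -0.4, 0.1]
grip_width: 0.0869
grip_force: 0.0
```

Emit:
move_arm(moves="0.35 -0.22 0 0 0 0 1; 0.7 -0.44 0 0 0 0 1; 1 -0.64 0 0 0 0 1")

```text
time: 1.05
position: [0.4082, -0.3323, 0.2334]
tool_rot: [0.99, 0.139, -0.0, -0.0]
ft_force: [0.2, -0.2, -0.4]
grip_width: 0.0874
grip_force: 0.0
```

Emit:
move_arm(moves="0.35 -0.22 0 0 0 0.08 1; 0.7 -0.44 0 0 0 0.16 1; 1 -0.64 0 0 0 0.197 1; 1 -0.64 0 0 0 0.197 1; 1 -0.64 0 0 0 0.197 1")

```text
time: 1.55
position: [0.486, -0.2444, 0.2333]
tool_rot: [1.0, -0.014, -0.0, 0.0]
ft_force: [0.2, -0.6, 0.6]
grip_width: 0.0871
grip_force: 0.0
```

Run:
```python
from h import *
c=snap('wrist','w0.png')
o=robot.get_obs();r=R.from_quat(o['tool_rot']).as_matrix();print(o['time'],o['position'],r,o['q'])
print(proj(c,[[.4945,-.2367,.103]]),totool(np.array([.4945,-.2367,.104])-o['position']))
```

```text
1.6 [ 0.48556074 -0.24516505  0.23332812] [[ 9.99534393e-01 -3.05019327e-02 -7.93221803e-04]
 [-3.05020035e-02 -9.99534703e-01 -7.72959322e-05]
 [-7.90495043e-04  1.01454797e-04 -9.99999682e-01]] [-6.72770701e-01  4.19172381e-01  1.63645108e+00 -6.26824388e-04
  1.08654148e+00  9.28824307e-01]
[[265.53303173 199.86434132]] [ 0.0877913  -0.08746899  1.29320337]
```

View pics/w0.png

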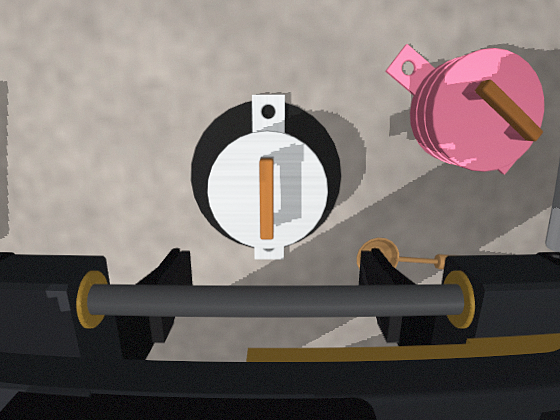

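The wrist view shows the aluminium tier's bar from (266,157) to (266,240), right where the prediction puts it.

Run:
```python
from h import *
c=snap('wrist');hsv=cv2.cvtColor(c['image'],cv2.COLOR_RGB2HSV)
m=((hsv[...,0]<22)&(hsv[...,1]>110)).astype('uint8');m[:150]=0;m[245:]=0;m[:,:245]=0;m[:,285:]=0
k=max(cv2.findContours(m,0,2)[0],key=cv2.contourArea);r=cv2.minAreaRect(k);b=cv2.boxPoints(r);print(r)
W=np.array([onz(c,p,.103) for p in b]);print(W)
P=W.mean(0);P[2]=.090;print(P,totool(P-robot.get_obs()['position']))
```

```text
((264.5, 198.0), (80.0, 13.0), 90.0)
[[ 0.52938185 -0.23266948  0.103     ]
 [ 0.52904503 -0.24328917  0.103     ]
 [ 0.45989545 -0.24094175  0.103     ]
 [ 0.46024059 -0.22963184  0.103     ]]
[ 0.49464073 -0.23663306  0.09      ] [ 0.091411   -0.09313285  1.43334209]
```

Emit:
move_arm(moves="0.09 -0.09 0 0 0 0 1; 0.09 -0.09 0.4 0 0 0 1; 0.09 -0.09 0.75 0 0 0 1; 0.09 -0.09 1 0 0 0 1; 0.09 -0.09 1 0 0 0 1")

```text
time: 2.15
position: [0.4929, -0.2353, 0.1304]
tool_rot: [1.0, -0.017, -0.003, -0.002]
ft_force: [-0.2, 1.2, 0.3]
grip_width: 0.0871
grip_force: 0.0
```

Emit:
move_arm(moves="0 0 0.2 0 0 0 1; 0 0 0.43 0 0 0 1; 0 0 0.43 0 0 0 1; 0 0 0.43 0 0 0 0.1; 0 0 0.43 0 0 0 0; 0 0 0.43 0 0 0 0; 0 0 0.43 0 0 0 0; 0 0 0.43 0 0 0 0; 0 0 0.43 0 0 0 0; 0 0 0.43 0 0 0 0", squeeze=30)

```text
time: 3.15
position: [0.4952, -0.2364, 0.0906]
tool_rot: [1.0, -0.016, 0.0, 0.0]
ft_force: [-0.2, -0.1, 0.7]
grip_width: 0.039
grip_force: 0.0
```

Emit:
move_arm(moves="0 0 0 0 0 0 0; 0 0 0 0 0 0 0; 0 0 0 0 0 0 0; 0 0 0 0 0 0 0; 0 0 0 0 0 0 0; 0 0 0 0 0 0 0; 0 0 0 0 0 0 0; 0 0 0 0 0 0 0")

```text
time: 3.95
position: [0.4952, -0.2366, 0.0904]
tool_rot: [1.0, -0.016, 0.0, 0.0]
ft_force: [0.0, -1.6, -2.7]
grip_width: 0.0117
grip_force: 30.0
```

Emit:
move_arm(moves="0 0 -0.1 0 0 0 0; 0 0 -0.3 0 0 0 0; 0 0 -0.6 0 0 0 0; 0 0 -0.9 0 0 0 0; 0 0 -1 0 0 0 0; 0 0 -1 0 0 0 0")

```text
time: 4.55
position: [0.4957, -0.2366, 0.192]
tool_rot: [1.0, -0.016, 0.001, 0.001]
ft_force: [-0.2, 0.1, -4.9]
grip_width: 0.0115
grip_force: 30.0
```

Emit:
move_arm(moves="-0.05 -0.2 -0.15 0 0 0.02 0; -0.1 -0.5 -0.3 0 0 0.05 0; -0.15 -0.8 -0.5 0 0 0.09 0; -0.2 -1 -0.5 0 0 0.118 0")

```text
time: 4.95
position: [0.4779, -0.134, 0.2408]
tool_rot: [0.994, -0.109, 0.0, -0.0]
ft_force: [1.0, 0.2, -4.7]
grip_width: 0.0117
grip_force: 30.0
```

Run:
```python
from h import *
o=robot.get_obs();print(o['position'],totool(np.array([.40,.18,.24])-o['position']),R.from_quat(o['tool_rot']).as_euler('xyz',degrees=True),o['q'])
```

```text
[ 0.47792144 -0.13396582  0.24078823] [-1.44195196 -2.89574769  0.01051175] [-1.79947763e+02 -4.23017369e-04 -1.25328717e+01] [-4.99373304e-01  3.45405422e-01  1.74037435e+00  1.00879858e-03
  1.05605851e+00  1.28966615e+00]
```

Emit:
move_arm(moves="-0.12 -0.25 0 0 0 0 0; -0.24 -0.5 0 0 0 0 0; -0.36 -0.75 0 0 0 0 0; -0.48 -1 0 0 0 0 0")

```text
time: 5.35
position: [0.451, -0.0263, 0.2387]
tool_rot: [0.994, -0.108, -0.002, -0.001]
ft_force: [-0.7, -0.1, -5.8]
grip_width: 0.0117
grip_force: 30.0
```

Emit:
move_arm(moves="-0.12 -0.25 0 0 0 0 0; -0.24 -0.5 0 0 0 0 0; -0.36 -0.75 0 0 0 0 0; -0.48 -1 0 0 0 0 0")

```text
time: 5.75
position: [0.4256, 0.0813, 0.2389]
tool_rot: [0.994, -0.108, -0.002, 0.0]
ft_force: [1.2, -0.0, -5.8]
grip_width: 0.0114
grip_force: 30.0
```

Emit:
move_arm(moves="-0.12 -0.25 0 0 0 0 0; -0.24 -0.5 0 0 0 0 0; -0.36 -0.7 0 0 0 0 0; -0.48 -0.9 0 0 0 0 0; -0.48 -0.9 0 0 0 0 0;-0.48 -0.9 0 0 0 0 0")

```text
time: 6.35
position: [0.3987, 0.1785, 0.2392]
tool_rot: [0.994, -0.107, -0.002, 0.001]
ft_force: [0.7, 0.6, -4.2]
grip_width: 0.0116
grip_force: 30.0
```

Run:
```python
from h import *
c=snap('wrist','w1.png')
o=robot.get_obs();print(o['time'],o['position'],R.from_quat(o['tool_rot']).as_euler('xyz',degrees=True),o['q'])
print(proj(c,[[.6057,.1577,.053],[.4598,.1897,.053],[.532,.179,.045],[.532,.176,.045]]))
```

```text
6.4 [0.39931407 0.17807223 0.23946966] [ 1.79920624e+02  1.33262922e-01 -1.24017018e+01] [ 1.63086731e-01  2.67506559e-01  1.87299614e+00 -5.03944429e-04
  1.00376364e+00  1.95060323e+00]
[[247.59064901 -32.18905302]
 [249.78533394 136.83111515]
 [243.88400245  58.42387483]
 [246.97770268  57.68938813]]
```

View pics/w1.png

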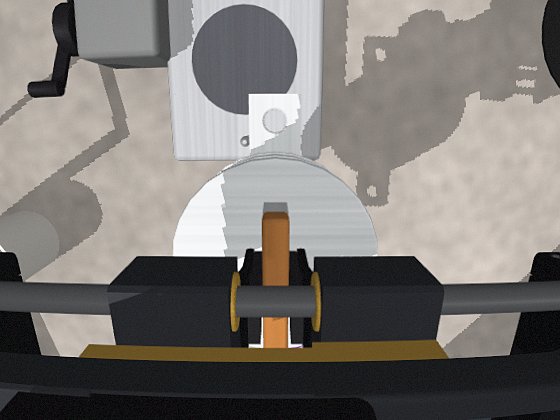

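The wrist view shows the held tier's front ear hole at (274,121), the near peg at (245,141) and the deck disc at about (245,60).

Run:
```python
from h import *
c=snap('wrist');im=c['image'];g=im.max(2);o=robot.get_obs()
m=(g<115).astype('uint8');m[118:]=0;m[:,:193-2]=0;m[:,300:]=0
k=max(cv2.findContours(m,0,2)[0],key=cv2.contourArea);(x,y),r=cv2.minEnclosingCircle(k)
hull=cv2.convexHull(k)[:,0];(e)=cv2.fitEllipse(hull.astype(np.float32))
print('disc',x,y,r,onz(c,(x,y),.045),'ell',e,onz(c,e[0],.045))
# deck side edges: bright extents on rows
for v in (120,140,150):
    row=g[v].astype(int);d=np.diff(row);print(v,[ (i,d[i]) for i in range(155,340) if abs(d[i])>22])
print('peg',onz(c,(245,141),.045),onz(c,(245,141),.061))
z=o['position'][2]-.0864+.006
H=onz(c,(274,121),z);print('hole',H,'tool',R.from_quat(o['tool_rot']).inv().apply(H-o['position']))
cv2.imwrite('pics/w1c.png',cv2.resize(im[100:165,165:335],(800,306),interpolation=cv2.INTER_CUBIC)[:,:,::-1])
```

```text
disc 243.92263793945312 59.9198112487793 54.52156066894531 [0.53150814 0.17879361 0.045     ] ell ((243.6827392578125, 59.89197540283203), (104.40180206298828, 108.9881591796875), 174.2245330810547) [0.53158296 0.17900908 0.045     ]
120 [(170, np.int64(29)), (248, np.int64(25)), (261, np.int64(-52)), (263, np.int64(35)), (294, np.int64(-23)), (306, np.int64(-30)), (307, np.int64(-32))]
140 [(171, np.int64(-41)), (172, np.int64(51)), (239, np.int64(-56)), (240, np.int64(-42)), (248, np.int64(88)), (249, np.int64(35)), (268, np.int64(-33)), (301, np.int64(-45))]
150 [(173, np.int64(31)), (250, np.int64(-25)), (251, np.int64(-37)), (300, np.int64(-39)), (319, np.int64(49)), (320, np.int64(36)), (332, np.int64(-49)), (333, np.int64(-23))]
peg [0.45734922 0.19552368 0.045     ] [0.45804578 0.19398284 0.061     ]
hole [0.47079849 0.16292073 0.15933791] tool [ 0.07274152 -0.00083323  0.08028016]
```

View pics/w1c.png

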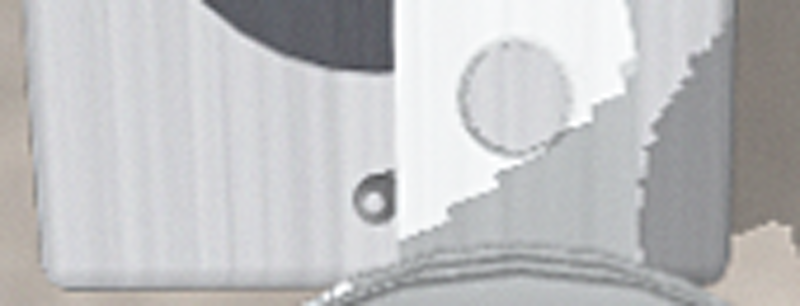

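The crop puts the near peg at (244,141.6). It's 75.7 mm from the disc centre, which matches the 75 mm given. So the base centre is (0.5316, 0.179) with yaw about -12°. Next I'll go above it.

Emit:
move_arm(moves="0.2 -0.05 0 0 0 0 0; 0.5 -0.12 0 0 0 0 0; 0.8 -0.2 0 0 0 0 0; 1 -0.25 0 0 0 0 0; 1 -0.25 0 0 0 0 0")

```text
time: 6.95
position: [0.5076, 0.18, 0.2403]
tool_rot: [0.994, -0.11, 0.002, -0.0]
ft_force: [-0.0, 0.1, -4.6]
grip_width: 0.0114
grip_force: 30.0
```

Run:
```python
from h import *
o=robot.get_obs();print(o['position'],totool(np.array([.532,.179,.165])-o['position']),R.from_quat(o['tool_rot']).as_euler('xyz',degrees=True))
```

```text
[0.50755416 0.18002976 0.24029588] [ 0.23766419 -0.04241587  0.75400892] [-179.93884767   -0.24055176  -12.58650764]
```

Emit:
move_arm(moves="0.24 -0.04 0 0 0 0 0; 0.24 -0.04 0.3 0 0 0 0; 0.24 -0.04 0.6 0 0 0 0; 0.24 -0.04 0.75 0 0 0 0; 0.24 -0.04 0.75 0 0 0 0; 0.24 -0.04 0.75 0 0 0 0; 0.24 -0.04 0.75 0 0 0 0")

```text
time: 7.65
position: [0.5284, 0.1798, 0.1667]
tool_rot: [0.994, -0.108, 0.001, -0.0]
ft_force: [1.5, 0.1, -5.1]
grip_width: 0.0118
grip_force: 30.0
```

Run:
```python
from h import *
c=snap('wrist');o=robot.get_obs();im=c['image']
z=o['position'][2]-.0864
print(o['position'],R.from_quat(o['tool_rot']).as_euler('xyz',degrees=True),z)
r=R.from_quat(o['tool_rot'])
Hp=o['position']+r.apply([.0744,0,0]);Hp[2]=z+.006
p=proj(c,[Hp,[.6049,.1632,.061]]);print(p)
u,v=p[0].astype(int)
A=cv2.resize(im[max(v-40,0):v+40,u-50:u+50],(500,400) if v>=40 else (500,(v+40)*5),interpolation=cv2.INTER_CUBIC);print(max(v-40,0),u-50)
cv2.imwrite('pics/w2.png',A[:,:,::-1])
```

```text
[0.52850066 0.17993448 0.1668572 ] [-1.79945684e+02 -1.51928360e-01 -1.24496176e+01] 0.08045719588041295
[[274.89828694 119.44818795]
 [274.75805992 114.11827903]]
79 224
```

View pics/w2.png

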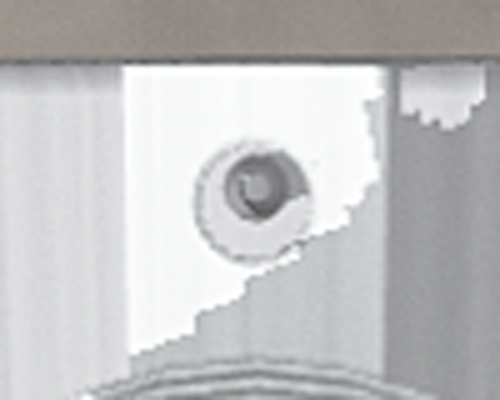

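The peg tip at (275,116) shows through the ear hole, which is centred at (274.4,119).

Run:
```python
from h import *
c=snap('wrist');o=robot.get_obs();r=R.from_quat(o['tool_rot'])
z=o['position'][2]-.0864
P=onz(c,(275.2,116),.061);H=onz(c,(274.4,119),z+.006)
print(o['position'],P,H,'hole->peg tool mm',r.inv().apply(P-H)*1000)
print('yaw peg-disc',np.degrees(np.arctan2(P[1]-.179,P[0]-.5316)),np.hypot(P[1]-.179,P[0]-.5316),'pegs',np.degrees(np.arctan2(P[1]-.1945,P[0]-.4575)),np.hypot(P[1]-.1945,P[0]-.4575),(P[:2]+[.4575,.1945])/2)
```

```text
[0.5283538  0.17999435 0.16685737] [0.603609   0.16329875 0.061     ] [0.60156815 0.16427561 0.08645737] hole->peg tool mm [ 2.13869489  0.53775039 25.46240169]
yaw peg-disc -12.30057169749302 0.07370091523712868 pegs -12.054327092510247 0.14940333669225464 [0.5305545  0.17889937]
```

Emit:
move_arm(moves="0.025 0.005 0 0 0 0 0; 0.025 0.005 0.06 0 0 0 0; 0.025 0.005 0.12 0 0 0 0; 0.025 0.005 0.18 0 0 0 0; 0.025 0.005 0.24 0 0 0 0; 0.025 0.005 0.28 0 0 0 0; 0.025 0.005 0.28 0 0 0 0; 0.025 0.005 0.28 0 0 0 0")

```text
time: 8.55
position: [0.5298, 0.179, 0.1374]
tool_rot: [0.994, -0.108, -0.0, 0.0]
ft_force: [-0.0, -0.3, -5.4]
grip_width: 0.0117
grip_force: 30.0
```

Run:
```python
from h import *
o=robot.get_obs();print(o['position'],R.from_quat(o['tool_rot']).as_euler('xyz',degrees=True),o['ft_force'],o['moment'])
```

```text
[0.52984598 0.17898147 0.1373799 ] [ 1.79995448e+02  1.28930979e-02 -1.24314019e+01] [-1.72560009e-03 -2.59330099e-01 -5.43272411e+00] [ 0.04165763  0.05003882 -0.04294799]
```

Emit:
move_arm(moves="0.01 0 0.02 0 0 0 0; 0.01 0 0.04 0 0 0 0; 0.01 0 0.06 0 0 0 0; 0.01 0 0.065 0 0 0 0; 0.01 0 0.065 0 0 0 0")

```text
time: 9.05
position: [0.5314, 0.1788, 0.1316]
tool_rot: [0.994, -0.108, 0.001, -0.0]
ft_force: [1.3, 0.5, -1.9]
grip_width: 0.0118
grip_force: 30.0
```

Emit:
move_arm(moves="0 0 0.005 0 0 0 0.2; 0 0 0.005 0 0 0 0.4; 0 0 0.005 0 0 0 0.4; 0 0 0.005 0 0 0 0.4; 0 0 0.005 0 0 0 0.4; 0 0 0.005 0 0 0 0.4; 0 0 0 0 0 0 0.4; 0 0 -0.3 0 0 0 0.4; 0 0 -0.6 0 0 0 0.4; 0 0 -1 0 0 0 0.4; 0 0 -1 0 0 0 0.4; 0 0 -1 0 0 0 0.4")

```text
time: 10.25
position: [0.5312, 0.1788, 0.2321]
tool_rot: [0.994, -0.108, 0.001, -0.0]
ft_force: [0.1, 0.3, -0.8]
grip_width: 0.0348
grip_force: 0.0
```

Run:
```python
from h import *
c=snap('wrist');o=robot.get_obs();im=c['image']
print(o['position'],o['grip_width'],o['ft_force'],o['q'])
# predict handle top corners, seated
b=np.radians(-12.2);ex=np.array([np.cos(b),np.sin(b),0]);C=np.array([.531,.179,.045])
print(proj(c,[C+ex*s*.035+[0,0,.099] for s in(1,-1)]+[C+ex*.075+[0,0,.006]]))
hsv=cv2.cvtColor(im,cv2.COLOR_RGB2HSV);m=((hsv[...,0]<22)&(hsv[...,1]>110)).astype('uint8');m[250:]=0;m[:60]=0
k=max(cv2.findContours(m,0,2)[0],key=cv2.contourArea);r=cv2.minAreaRect(k);print(r)
ctr=onz(c,r[0],.144);print(ctr)
cv2.imwrite('pics/w3.png',im[:,:,::-1])
# dial positions
ey=np.array([-ex[1],ex[0],0]);D=C+ex*30e-3+ey*.172+[0,0,.015]
for a in(.45,-.45):print(a,D-ex*.06*np.cos(a)+[0,0,.06*np.sin(a)])
```

```text
[0.5302469  0.17868868 0.23079024] 0.03497100877754342 [ 1.00128663 -0.4650586  -0.43740159] [ 1.25350056e-01  4.43039135e-01  1.60130766e+00 -2.24043844e-05
  1.09793029e+00  1.91316969e+00]
[[274.74881411 177.34669382]
 [275.17102397 268.77151699]
 [274.71213736 119.23683294]]
((275.5, 213.0), (72.0, 15.0), 90.0)
[0.5396598  0.17669272 0.144     ]
0.45 [0.54386366 0.352193   0.08609793]
-0.45 [0.54386366 0.352193   0.03390207]
```

View pics/w3.png

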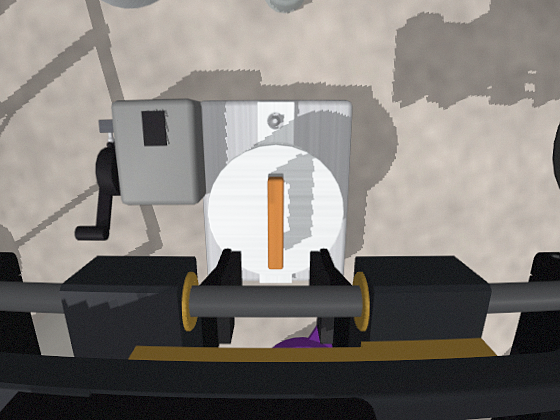

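The tier is seated: the bar runs (275,177)–(275,269) as predicted, and the peg shows in the ear hole at (275,120). The thumb bar is at about (92,233).

Run:
```python
from h import *
c=snap('wrist');o=robot.get_obs()
b=np.radians(-12.2);ex=np.array([np.cos(b),np.sin(b),0]);ey=np.array([-ex[1],ex[0],0]);C=np.array([.531,.179,.045])
T=C+ex*(.030-.06*np.cos(.45))+ey*.172;T[2]=.086
print(proj(c,[T+ey*.014,T-ey*.014,T]))
g=c['image'].max(2);m=(g<60).astype('uint8');m[:222]=0;m[245:]=0;m[:,:68]=0;m[:,125:]=0
n,l,st,ce=cv2.connectedComponentsWithStats(m);print(st[1:],ce[1:])
G=C+ex*(.030-.058)+ey*.175;G[2]=.135;print(G,totool(G-o['position']))
```

```text
[[ 76.40491271 230.53580272]
 [104.7126914  230.54690486]
 [ 90.45777174 230.54447132]]
[[ 73 222  36  17 499]] [[ 91.09819639 230.73547094]]
[0.54061419 0.35596488 0.135     ] [-0.27411719 -1.75629281  0.94968893]
```

Emit:
move_arm(moves="0 -0.3 0 0 0 0 0; 0 -0.6 0 0 0 0 0; 0 -0.9 0 0 0 0 0; 0 -1 0 0 0 0 0; 0 -1 0 0 0 0 0; 0 -1 0 0 0 0 0")

```text
time: 10.95
position: [0.5514, 0.2755, 0.2298]
tool_rot: [0.994, -0.108, -0.001, 0.001]
ft_force: [-0.4, -0.0, -0.5]
grip_width: 0.0016
grip_force: 0.0
```

The tab lies within 1 px of the prediction. Next I'll move above it and down to just over the bar.

Emit:
move_arm(moves="-0.1 -0.3 0 0 0 0 0; -0.27 -0.6 0 0 0 0 0; -0.27 -0.76 0 0 0 0 0; -0.27 -0.76 0.3 0 0 0 0; -0.27 -0.76 0.6 0 0 0 0; -0.27 -0.76 0.9 0 0 0 0; -0.27 -0.76 0.95 0 0 0 0; -0.27 -0.76 0.95 0 0 0 0; -0.27 -0.76 0.95 0 0 0 0")

```text
time: 11.85
position: [0.5435, 0.3562, 0.1375]
tool_rot: [0.994, -0.109, 0.001, -0.001]
ft_force: [1.2, -0.5, -0.2]
grip_width: 0.0003
grip_force: 0.0
```

Run:
```python
from h import *
o=robot.get_obs();p=o['position'];print(p,totool(np.array([.5406,.356,.104])-p),R.from_quat(o['tool_rot']).as_euler('xyz',degrees=True),o['ft_force'],o['grip_width'],o['q'])
```

```text
[0.54349532 0.35619242 0.137517  ] [-0.02853578  0.00859102  0.33510124] [-1.79922474e+02 -1.16790346e-01 -1.24842674e+01] [ 1.16472738 -0.45912508 -0.24145247] 0.00026006623612997965 [ 4.08529376e-01  6.71537352e-01  1.45122062e+00 -1.16230094e-04
  1.01639009e+00  2.19727696e+00]
```

Now I'll press: down 33 mm to touch, then slowly on towards TCP z = 0.052.

Emit:
move_arm(moves="-0.02 0 0.1 0 0 0 0; -0.02 0 0.2 0 0 0 0; -0.02 0 0.3 0 0 0 0; -0.02 0 0.36 0 0 0 0; -0.02 0 0.42 0 0 0 0; -0.02 0 0.45 0 0 0 0; -0.02 0 0.48 0 0 0 0; -0.02 0 0.51 0 0 0 0; -0.02 0 0.54 0 0 0 0; -0.02 0 0.54 0 0 0 0")

```text
time: 12.85
position: [0.538, 0.3573, 0.0817]
tool_rot: [0.994, -0.108, -0.002, 0.0]
ft_force: [-3.6, 1.2, 5.5]
grip_width: 0.0002
grip_force: 2.7
```

Emit:
move_arm(moves="0 0 0.03 0 0 0 0; 0 0 0.06 0 0 0 0; 0 0 0.09 0 0 0 0; 0 0 0.12 0 0 0 0; 0 0 0.15 0 0 0 0; 0 0 0.18 0 0 0 0; 0 0 0.18 0 0 0 0; 0 0 0.18 0 0 0 0")

```text
time: 13.65
position: [0.5386, 0.3573, 0.0641]
tool_rot: [0.994, -0.108, -0.002, 0.0]
ft_force: [-4.1, 0.6, 5.6]
grip_width: 0.0003
grip_force: 3.0
```

Emit:
move_arm(moves="0.01 0 0.03 0 0 0 0; 0.015 0 0.06 0 0 0 0; 0.015 0 0.09 0 0 0 0; 0.015 0 0.12 0 0 0 0; 0.015 0 0.12 0 0 0 0; 0.015 0 0.12 0 0 0 0; 0.015 0 0.12 0 0 0 0; 0.015 0 0.12 0 0 0 0; 0.015 0 0.12 0 0 0 0")

```text
time: 14.55
position: [0.5412, 0.3567, 0.0526]
tool_rot: [0.994, -0.108, -0.001, 0.0]
ft_force: [-3.3, 0.6, 6.6]
grip_width: 0.0007
grip_force: 3.4
```

Run:
```python
from h import *
c=snap('scene');o=robot.get_obs();im=c['image'];print(o['position'],o['ft_force'],o['time'])
b=np.radians(-12.2);ex=np.array([np.cos(b),np.sin(b),0]);ey=np.array([-ex[1],ex[0],0]);C=np.array([.531,.179,.045])
A=C+ex*.03+ey*.172+[0,0,.015]
for th in(.6,.9,1.2):
    a=.45-th;T=A+.06*(-ex*np.cos(a)+[0,0,np.sin(a)]);print(th,proj(c,[T+ey*.014,T-ey*.014]).round(1).tolist())
cv2.imwrite('pics/s1.png',np.hstack([cv2.resize(im[240:320,290:390],(500,400),interpolation=cv2.INTER_CUBIC),]) [:,:,::-1])
```

```text
[0.54120569 0.35672049 0.05260408] [-3.06518107  0.69022813  6.72440182] 14.6
0.6 [[354.9, 290.7], [347.7, 283.9]]
0.9 [[352.8, 294.8], [345.7, 288.0]]
1.2 [[349.7, 299.3], [342.6, 292.6]]
```

View pics/s1.png

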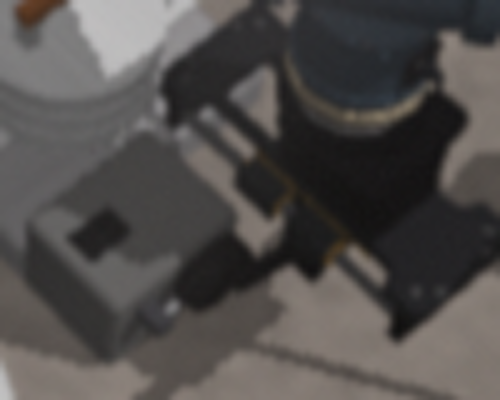

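The scene crop shows the gripper on the thumb bar beside the housing and clear of the tier. TCP z of 0.0526 puts the dial at about 0.89 rad, and 6.7 N fits the third click. I'll hold briefly, then hand in.

Emit:
move_arm(moves="0 0 0 0 0 0 0; 0 0 0 0 0 0 0; 0 0 0 0 0 0 0; 0 0 0 0 0 0 0; 0 0 0 0 0 0 0; 0 0 0 0 0 0 0; 0 0 0 0 0 0 0; 0 0 0 0 0 0 0")

```text
time: 15.4
position: [0.5412, 0.3567, 0.0526]
tool_rot: [0.994, -0.108, -0.001, 0.0]
ft_force: [-3.0, -0.8, 6.6]
grip_width: 0.0001
grip_force: 3.4
```

Run:
```python
from h import *
o=robot.get_obs();print(o['position'],o['ft_force']);
print(robot.hand_in())
```

```text
[0.54120124 0.35669859 0.05259316] [-2.98543672 -0.76920491  6.64625849]
the job is handed in; nothing more can be done
None
```

I handed the job in with the tier seated over both pegs and let go, and the arm still holding the thumb bar at the third click (about 0.89 rad from the tool height, 6.6 N); no verdict came back.

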